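# Push the blank panel out over the end of the riser

### The job

The flat metal blank panel lies too flush on the white bench riser to be picked up by anyone. Push it snug and square against the riser's back lip and along towards the end nearest the open tray, until about a third of its length sticks out past that end, and leave it lying there. Only push it: do not lift it, tip it or let it fall, and leave the tray, bottle, vial and cartridge where they stand.

Things in the scene. Friction and masses are not known exactly. Their poses are not given: they have to be found in the camera images.
- ledge: white bench riser, fixed to the table: a level board 160 mm deep (its own x) and 340 mm long (its own y), top face 60 mm above its origin, which is at table height under the board's centre. Along its far (+x) side runs a back lip 10 mm thick standing 14 mm above the top face; the lip's inner face is at own x = +70 mm. The front side and both ends (own y = +170 and -170 mm) are open and without rim. Its yaw varies by up to about 15 degrees from that of the robot base.
- plate: dark flat steel-coloured blank panel, 100 mm (its own x) by 140 mm (its own y) and 6 mm thick, 0.16 to 0.33 kg, with four black screw holes near the corners (looks only); origin at the centre of its underside. It lies loose on the riser, its length roughly along the riser, 20 to 40 mm short of the lip and up to 9 degrees askew; it slides freely under light pushing (a few newtons, with short peaks of about 10 N at a brisk first contact).
- tray: bystander that marks the end to use: open white plastic tray 150 x 110 x 28 mm, loose, standing on the table beyond one end of the riser (own +y or -y side, about 60 to 90 mm clear of that end); origin at the centre of its underside
- bottle: bystander: amber glass jar with black cap, 66 mm diameter, 115 mm tall, loose, on the table beyond the other end of the riser; origin at the centre of its underside
- vial: bystander: small glass vial with red cap, 22 mm diameter, 46 mm tall, loose, on the table in front of the riser (robot side); origin at the centre of its underside
- cartridge: bystander: black and grey column cartridge standing upright, 48 mm diameter, 104 mm tall, loose, on the table behind the riser's lip; origin at the centre of its underside
Mind the look-alikes: they are no part of the job. Of the things shaped like the plate, the steel one is meant.

How it is judged:
At the end, for the whole second after the job is handed in: the panel lies flat and at rest on the riser, its long side against the back lip (centre of that side within 7 mm of the lip, within 4 degrees of parallel), and 32 to 60 mm of its 140 mm length sticks out past the end nearest the tray (((y of tray in the frame of ledge above 0 m and y of plate in the frame of ledge between 0.132 and 0.16 m) or (y of tray in the frame of ledge below 0 m and y of plate in the frame of ledge between -0.16 and -0.132 m)) and x of plate in the frame of ledge above 0.013 m and angle between the y axis of plate and the y axis of ledge, either way round below 0.07 rad and angle between plate's own z axis and vertical below 0.04 rad and z of plate in the frame of ledge between 0.057 and 0.063 m and linear speed of plate below 0.01 m/s); the robot touches nothing.
It fails at once if the panel is lifted (10 mm above the riser's top) (z of plate in the frame of ledge above 0.07 m).
It fails at once if the panel is tipped or falls (angle between plate's own z axis and vertical above 0.2 rad or z of plate in the frame of ledge below 0.045 m).
It fails at once if the tray, bottle, vial or cartridge is displaced by more than 20 mm or knocked over (distance of any of tray, bottle, vial, cartridge from where it was at the start of the episode above 0.02 m or angle between any of tray, bottle, vial, cartridge's own z axis and vertical above 0.4 rad).
It also fails if it takes over 50 s, if anything falls off the work surface, if the arm or the gripper's body presses on something with over 40 N, if the wrist force passes 120 N, or if a joint passes its speed limit or range.

### The arm

A 6-joint arm with a two-finger parallel gripper is mounted at the origin on the work surface. World frame = base frame: x ahead of the robot, y to its left, z up, the work surface at z = 0. Lengths are in m, angles in rad, forces in N, time in s.
With the tool pointing down it reaches from about 0.4 to 0.825 m from the base axis. Payload 7 kg.
Tool frame: the origin (TCP) lies on the centre line of the jaws, within the pads' length; the fingertips stand 17 mm ahead of it and the grasp point (between the pads) lies 2 mm behind it (manip.finger_overhang is the distance from the TCP to the fingertips, in m); z points along the fingers, y is the line along which they close (so a half turn about z gives the same grasp; the last joint's range is limited). The gripper opens to 85 mm and grips with 20 to 120 N. Pads are 22 mm wide; open, the fingers measure 114 mm over their backs; the gripper's body (76 mm by 85 mm) begins 54 mm behind the grasp point. The pads swing forward as they close: fully open they stand 13 mm farther back than shut.
Start: joints at [-1.027, 0.359, 0.012, 0, -1.224, -0.288], TCP at [0.171, -0.653, 0.248] pointing down, gripper open.
Joint ranges: [-3.07, 3.07], [-1.43, 2.12], [-1.02, 1.25], [-3.03, 1.67], [-3.05, -0], [-3.03, 3.03]. Speed limits (rad/s): [2.39, 2.39, 3.01, 3.14, 3.14, 3.14].

### API

Orientations are given as a unit quaternion [w, x, y, z].
In Python, from cell import manip, get_image gives the robot as it stands. The module is installed in compiled form; this text tells all that it offers.
- The arm moves only by the tool step_arm, never from a script. Its argument "series" is a list of rows, each a list of 3 entries, a list of its own where there are three numbers: the closure in counts, from 0 (fully open) to 255 (shut), then the shift along the tool's x, y, z in units of 25 mm (1.0 is 25 mm), then the turn, a rotation vector about the tool's x, y, z in units of 6 degrees (1.0 is 6 degrees). In form: [[grip, [x, y, z], [rx, ry, rz]], ...]. A call has 1 to 12 rows; each row shifts and turns the commanded pose from where the row before left it, along the tool's axes as they then stand; what a row does not reach is not made up. A row lasts 1/8 s, in which the tool goes at most 62.5 mm and 10.7 degrees, less where a joint would pass 70% of its speed; a pose out of reach is approached as far as the arm can. A call is refused whole if a number of a shift passes 1 or a number of a turn 1, either way. A call with a gripper value outside its range is refused whole. The fingers move at their own pace and stop on an object; "squeeze" is the grip in N (left out, the last holds). Time passes only in rows, so rows that do not move let the fingers close. It gives the time, the measured TCP pose, the force, the opening and the grip force at its end, in the units of the state.
- manip.read_state(): the state, without advancing time (a new reading comes with each control period).
- get_image(name): name is "side" or "top"; returns a dict with "color" (384x512x3 uint8, blue, green, red), "vertical_fov" (degrees; the focal length in pixels is half the picture's height over the tangent of half this angle, whatever the lens; pixels are square), "cx", "cy" (the principal point, pixels), "camera_from_world" (4x4, takes a point from world to camera coordinates). Camera axes: x right, y up, looking along -z (the intrinsics and any distortion apply to the point x, -y, -z); pixel columns grow to the right and rows downward; lengths in m; the calibration is good to about 2 mm. A picture is of the moment at which its call begins. There is no depth.
- manip.sign_off(): hands the job in; it is judged then, once.
The state is a dict: "t": time; "q": joint angles; "qvel": joint speeds; "effort": joint torques, N m; "eef_pos": TCP position; "orientation": TCP orientation; "contact_force": force on the tool from outside, world axes, zero at the start; "moment": the same for the moment, N m; "grip_width": finger opening in m; "gripper_force": force on a finger pad.
Only numpy, scipy, OpenCV 4.12 (cv2) and the standard library are available. Lean on these libraries where they do the work, as an engineer would, in place of code of your own. Each camera call takes 0.05 s, during which the arm holds its last target. There are 200 camera calls.

## Working session

There is one attempt and no reset: what is moved stays moved. The work goes in short steps, Python scripts to look and compute and a tool call to move; the robot and the scene stay as the last step left them, time stands still between calls to the robot, and variables do not carry over. Pictures are saved under pics/ and viewed, at most 10 in all, crops included, and the job is handed in when it is done.

Besides the shell and the picture viewer there is one more tool, called after "Call:" by a JSON object that holds its "fn" and its "kwargs". step_arm: Moves the arm, as the interface text tells. Its arguments: {"type":"object","properties":{"series":{"type":"array","items":{"type":"array"}},"squeeze":{"type":"number"}},"required":["series"]}

```bash
mkdir -p pics; cat > h.py <<'E'
from cell import manip, get_image
import numpy as np, cv2
def cam(n):
    d=get_image(n); h=d["color"].shape[0]
    d["f"]=h/2/np.tan(np.radians(d["vertical_fov"])/2); d["T"]=np.array(d["camera_from_world"]); return d
def ray(d,u,v,z):
    T=d["T"];R=T[:3,:3];c=-R.T@T[:3,3]
    r=R.T@np.array([(u-d["cx"])/d["f"],-(v-d["cy"])/d["f"],-1]); return c+r*(z-c[2])/r[2]
def proj(d,p):
    q=d["T"][:3,:3]@np.array(p)+d["T"][:3,3]; return d["cx"]+d["f"]*q[0]/-q[2], d["cy"]-d["f"]*q[1]/-q[2]
E
python3 - <<'E'
from h import *
for n in("top","side"):
    d=cam(n);cv2.imwrite(f"pics/{n}0.png",d["color"]);print(n,d["f"],d["cx"],d["cy"],[k for k in d],np.round(d["T"],3).tolist())
s=manip.read_state();print(s)
E
```

```text
top 459.73671968514844 251.11749448816283 185.49602918453894 ['color', 'vertical_fov', 'cx', 'cy', 'camera_from_world', 'f', 'T'] [[0.014, -1.0, 0.01, 0.006], [0.987, 0.015, 0.159, -0.557], [-0.159, 0.008, 0.987, -1.041], [0.0, 0.0, 0.0, 1.0]]
side 447.79969347592237 258.81786372643774 192.2811549015176 ['color', 'vertical_fov', 'cx', 'cy', 'camera_from_world', 'f', 'T'] [[-0.997, -0.075, -0.02, 0.59], [0.03, -0.607, 0.794, -0.055], [-0.071, 0.791, 0.607, -1.064], [0.0, 0.0, 0.0, 1.0]]
{'t': 0.1, 'q': array([-1.02690074e+00,  3.59328742e-01,  1.11427799e-02, -2.95803379e-04,
       -1.22409171e+00, -2.88041257e-01]), 'qvel': array([ 0.00141261, -0.0015652 ,  0.00240606,  0.00144267, -0.00184603,
        0.00070831]), 'effort': array([-2.34974628e-03, -5.84764946e+01,  2.94105542e+01,  6.95453390e+00,
       -3.21752494e-03,  2.07909785e-06]), 'eef_pos': array([ 0.17065513, -0.65265262,  0.24744757]), 'orientation': array([-1.72082796e-04, -1.27528536e-01,  9.91834616e-01,  7.33704698e-04]), 'contact_force': array([-0.50360522,  0.26775067, -0.20373901]), 'moment': array([ 0.01274774, -0.00685923,  0.01281391]), 'gripper_force': 0.0, 'grip_width': 0.08537746289703524}
```

View pics/top0.png

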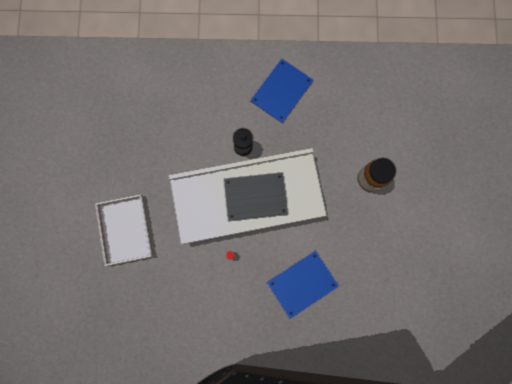

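View pics/side0.png

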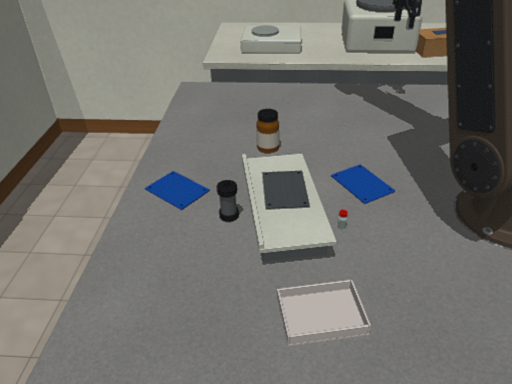

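Top picture: candidates are the dark panel on the riser (255,197), blue panel (282,91) and blue panel (303,284). The dark steel-coloured one on the riser is meant. The tray is at (124,230), at the riser's +y end; the bottle is at (379,172), the vial at (231,256) and the cartridge at (243,141). I'll check the choice in one close crop.

```bash
cat > seg.py <<'E'
from h import *
def plate(d,z=0.066,box=(165,150,335,245)):
    g=cv2.cvtColor(d["color"],cv2.COLOR_BGR2GRAY);x0,y0,x1,y1=box
    # bright riser region, filled
    b=np.zeros_like(g);b[y0:y1,x0:x1]=(g[y0:y1,x0:x1]>150)*255
    cs,_=cv2.findContours(b,cv2.RETR_EXTERNAL,cv2.CHAIN_APPROX_NONE)
    L=max(cs,key=cv2.contourArea);hull=cv2.convexHull(L)
    m=np.zeros_like(g);cv2.fillConvexPoly(m,hull,255)
    m=cv2.erode(m,np.ones((3,3)));dk=((g<110)&(m>0)).astype(np.uint8)*255
    cs,_=cv2.findContours(dk,cv2.RETR_EXTERNAL,cv2.CHAIN_APPROX_NONE)
    P=max(cs,key=cv2.contourArea)
    w=lambda c,z:np.array([ray(d,u,v,z)[:2] for u,v in c.reshape(-1,2)],np.float32)
    return cv2.minAreaRect(w(P,z)),cv2.minAreaRect(w(hull,.06)),hull,P
if __name__=="__main__":
    d=cam("top");p,l,h,P=plate(d)
    print("plate",p,cv2.boxPoints(p).round(4).tolist());print("ledge",l,cv2.boxPoints(l).round(4).tolist())
    im=cv2.resize(d["color"][140:260,160:335],None,fx=4.5,fy=4.5,interpolation=cv2.INTER_CUBIC);cv2.imwrite("pics/crop.png",im)
    for n,u,v,z in[("tray",124,230,.015),("vial",231,256,.046),("bottle",381,171,.115),("cart",243,135,.104)]:print(n,ray(d,u,v,z).round(3))
E
python3 seg.py
```

```text
plate ((0.5289093255996704, 0.003789089620113373), (0.09844982624053955, 0.13799118995666504), 6.953741073608398) [[0.4717000126838684, 0.06629999727010727], [0.48840001225471497, -0.07069999724626541], [0.5860999822616577, -0.05869999900460243], [0.5694000124931335, 0.07819999754428864]]
ledge ((0.5261085629463196, 0.022901862859725952), (0.14849920570850372, 0.3400712013244629), 11.772067070007324) [[0.4187000095844269, 0.17419999837875366], [0.48809999227523804, -0.15870000422000885], [0.6334999799728394, -0.12839999794960022], [0.5641000270843506, 0.2045000046491623]]
tray [0.45  0.316 0.015]
vial [0.392 0.059 0.046]
bottle [ 0.583 -0.273  0.115]
cart [0.663 0.035 0.104]
```

View pics/crop.png

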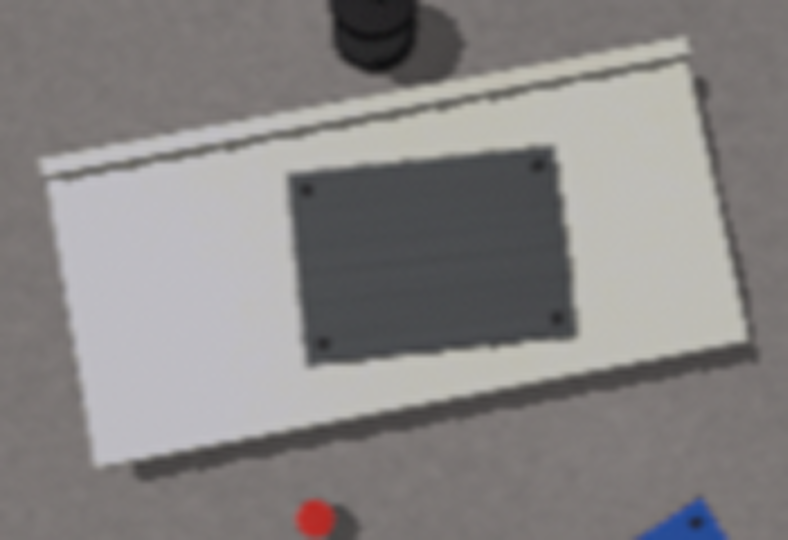

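The crop confirms it: a dark steel panel with four black holes, on the riser and clear of the lip. Now I'll work out the approach.

```bash
cat > go.py <<'E'
from h import *
from scipy.spatial.transform import Rotation as Ro
import sys
O=np.array([.5315,.0240]);A=np.radians(11.77)
ex=np.array([np.cos(A),np.sin(A)]);ey=np.array([-ex[1],ex[0]])
def go(lx,ly,z,yaw):  # ledge coords, yaw of tool y relative to ledge y (deg)
    s=manip.read_state();p=np.append(O+lx*ex+ly*ey,z);w=s["orientation"];R=Ro.from_quat(w[[1,2,3,0]])
    Y=A+np.pi/2+np.radians(yaw);y=np.array([np.cos(Y),np.sin(Y),0]);zz=np.array([0,0,-1.]);G=Ro.from_matrix(np.c_[np.cross(y,zz),y,zz])
    e=s["eef_pos"];r=e[:2]-O
    print("t",s["t"],"ledge now",(r@ex).round(4),(r@ey).round(4),"z",e[2].round(4),"F",s["contact_force"].round(1),"q",s["q"].round(2))
    print("shift units",(R.inv().apply(p-e)/.025).round(2),"in goal frame",(G.inv().apply(p-e)/.025).round(2),"turn units",((R.inv()*G).as_rotvec()/np.radians(6)).round(2))
if __name__=="__main__":go(*map(float,sys.argv[1:]))
E
python3 go.py -.088 -.019 .15 0; python3 -c "from cell import manip;print(manip.finger_overhang)"
```

```text
t 0.15 ledge now -0.4913 -0.5889 z 0.2476 F [-0.1 -0.3 -0.9] q [-1.03  0.36  0.01 -0.   -1.22 -0.29]
shift units [-17.26  21.95   3.93] in goal frame [-16.13  22.8    3.9 ] turn units [ 0.01 -0.    0.48]
0.017
```

Call:
{"fn": "step_arm", "kwargs": {"series": [[0,[0,0,0],[0,0,0.48]],[0,[-0.7,1,0],[0,0,0]],[0,[-0.7,1,0],[0,0,0]],[0,[-0.7,1,0],[0,0,0]],[0,[-0.7,1,0],[0,0,0]],[0,[-0.7,1,0],[0,0,0]],[0,[-0.7,1,0],[0,0,0]],[0,[-0.7,1,0],[0,0,0]],[0,[-0.7,1,0],[0,0,0]],[0,[-0.7,1,0],[0,0,0]],[0,[-0.7,1,0],[0,0,0]],[0,[-0.7,1,0],[0,0,0]]]}}

```text
t: 1.65
eef_pos: [0.3032, -0.3435, 0.2482]
orientation: [-0.0, -0.103, 0.995, 0.0]
contact_force: [0.8, 0.2, -0.4]
grip_width: 0.0851
gripper_force: 0.0
```

Call:
{"fn": "step_arm", "kwargs": {"series": [[0,[-0.7,1,0],[0,0,0]],[0,[-0.7,1,0],[0,0,0]],[0,[-0.7,1,0],[0,0,0]],[0,[-0.7,1,0],[0,0,0]],[0,[-0.7,1,0],[0,0,0]],[0,[-0.7,1,0],[0,0,0]],[0,[-0.7,1,0],[0,0,0]],[0,[-0.7,1,0],[0,0,0]],[0,[-0.7,1,0],[0,0,0]],[0,[-0.7,1,0.3],[0,0,0]],[0,[-0.7,1,0.5],[0,0,0]],[0,[0,0,0],[0,0,0]]]}}

```text
t: 3.15
eef_pos: [0.4354, -0.0348, 0.2274]
orientation: [-0.001, -0.104, 0.995, -0.0]
contact_force: [-0.1, 0.2, 0.6]
grip_width: 0.0855
gripper_force: 0.0
```

```bash
python3 go.py -.088 -.019 .11 0
```

```text
t 3.15 ledge now -0.1061 -0.038 z 0.2274 F [-0.1  0.2  0.6] q [ 0.37 -0.03 -0.51 -0.   -1.09 -1.74]
shift units [-0.73  0.76  4.69] in goal frame [-0.72  0.76  4.69] turn units [-0.   -0.02  0.02]
```

Call:
{"fn": "step_arm", "kwargs": {"series": [[0,[-0.72,0.76,1],[0,0,0]],[0,[0,0,1],[0,0,0]],[0,[0,0,1],[0,0,0]],[0,[0,0,1],[0,0,0]],[0,[0,0,0.6],[0,0,0]],[0,[0,0,0],[0,0,0]]]}}

```text
t: 3.9
eef_pos: [0.4483, -0.0145, 0.1126]
orientation: [-0.001, -0.102, 0.995, -0.0]
contact_force: [0.1, 0.1, 1.0]
grip_width: 0.0857
gripper_force: 0.0
```

```bash
python3 go.py -.088 -.019 .08 0; python3 - <<'E'
from h import *
d=cam("side");im=cv2.resize(d["color"][110:290,190:400],None,fx=3.3,fy=3.3,interpolation=cv2.INTER_CUBIC);cv2.imwrite("pics/s1.png",im)
E
```

```text
t 3.9 ledge now -0.0893 -0.0207 z 0.1126 F [0.1 0.1 1. ] q [ 0.41  0.13 -0.65 -0.   -0.79 -1.78]
shift units [-0.05  0.07  1.31] in goal frame [-0.05  0.07  1.31] turn units [-0.   -0.02 -0.  ]
```

View pics/s1.png

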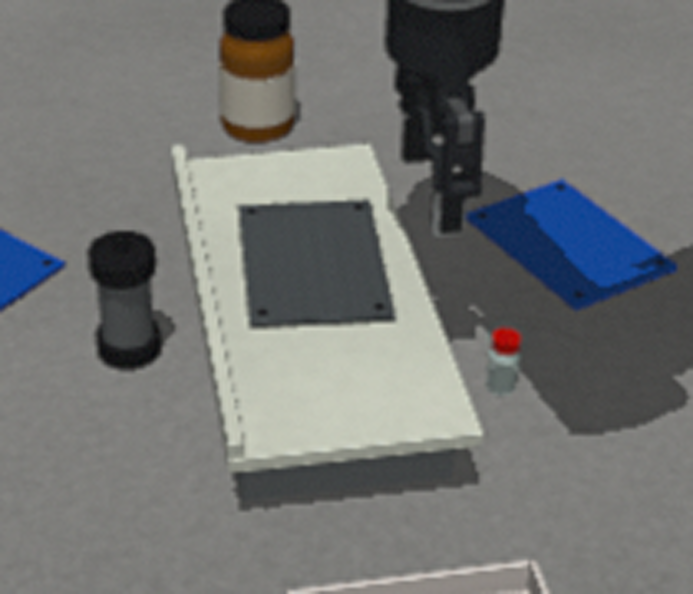

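The picture shows the fingers just outside the riser's front edge, with the near fingertip at crop (450,232). I'll measure the tip height from that.

```bash
python3 - <<'E'
from h import *
from go import O,ex,ey
d=cam("side");
u,v=190+450/3.3,110+232/3.3
c=O-.0893*ex+(-.0207+.050)*ey
for z in(.09,.095,.1,.105,.11):print(z,np.round(proj(d,[*c,z]),1),(u,v))
E
```

```text
0.09 [324.6 188.3] (326.3636363636364, 180.3030303030303)
0.095 [324.7 186.5] (326.3636363636364, 180.3030303030303)
0.1 [324.9 184.8] (326.3636363636364, 180.3030303030303)
0.105 [325. 183.] (326.3636363636364, 180.3030303030303)
0.11 [325.2 181.2] (326.3636363636364, 180.3030303030303)
```

Call:
{"fn": "step_arm", "kwargs": {"series": [[0,[-0.3,0.07,0.8],[0,0,0]],[0,[0,0,0.2],[0,0,0]],[0,[0,0,0.12],[0,0,0]],[0,[0,0,0],[0,0,0]]]}}

```text
t: 4.5
eef_pos: [0.4562, -0.0105, 0.0857]
orientation: [0.0, -0.103, 0.995, 0.0]
contact_force: [-0.9, -0.1, 0.2]
grip_width: 0.0853
gripper_force: 0.0
```

Call:
{"fn": "step_arm", "kwargs": {"series": [[0,[0,0,0.5],[0,0,0]],[0,[0,0,0.12],[0,0,0]],[0,[0,0,0],[0,0,0]]]}}

```text
t: 4.88
eef_pos: [0.4558, -0.0106, 0.0694]
orientation: [-0.001, -0.103, 0.995, -0.0]
contact_force: [-0.1, 0.0, 0.2]
grip_width: 0.0854
gripper_force: 0.0
```

Call:
{"fn": "step_arm", "kwargs": {"series": [[0,[0,0,0.1],[0,0,0]],[0,[0,0,0],[0,0,0]]]}}

```text
t: 5.12
eef_pos: [0.4561, -0.0105, 0.0672]
orientation: [-0.0, -0.103, 0.995, -0.0]
contact_force: [0.5, 0.0, -0.7]
grip_width: 0.0852
gripper_force: 0.0
```

Call:
{"fn": "step_arm", "kwargs": {"series": [[0,[0,0,0.08],[0,0,0]],[0,[0,0,0],[0,0,0]]]}}

```text
t: 5.38
eef_pos: [0.4561, -0.0105, 0.0652]
orientation: [-0.0, -0.103, 0.995, -0.0]
contact_force: [-0.8, -0.0, -0.1]
grip_width: 0.0856
gripper_force: 0.0
```

Call:
{"fn": "step_arm", "kwargs": {"series": [[0,[-0.12,0,0],[0,0,0]],[0,[-0.12,0,0],[0,0,0]],[0,[-0.12,0,0],[0,0,0]],[0,[-0.12,0,0],[0,0,0]],[0,[-0.12,0,0],[0,0,0]],[0,[-0.12,0,0],[0,0,0]],[0,[-0.12,0,0],[0,0,0]],[0,[-0.12,0,0],[0,0,0]],[0,[-0.12,0,0],[0,0,0]],[0,[-0.12,0,0],[0,0,0]]]}}

```text
t: 6.62
eef_pos: [0.4857, -0.0043, 0.0653]
orientation: [0.0, -0.103, 0.995, 0.0]
contact_force: [-1.7, -0.3, -1.0]
grip_width: 0.0853
gripper_force: 0.8
```

```bash
python3 go.py -.041 -.019 .065 0; python3 - <<'E'
from h import *
d=cam("side");im=cv2.resize(d["color"][110:290,190:400],None,fx=3.3,fy=3.3,interpolation=cv2.INTER_CUBIC);cv2.imwrite("pics/s2.png",im)
E
```

```text
t 6.625 ledge now -0.0506 -0.0183 z 0.0653 F [-1.7 -0.3 -1. ] q [ 0.4   0.26 -0.63 -0.   -0.68 -1.76]
shift units [-0.38 -0.03  0.01] in goal frame [-0.38 -0.03  0.01] turn units [0. 0. 0.]
```

View pics/s2.png

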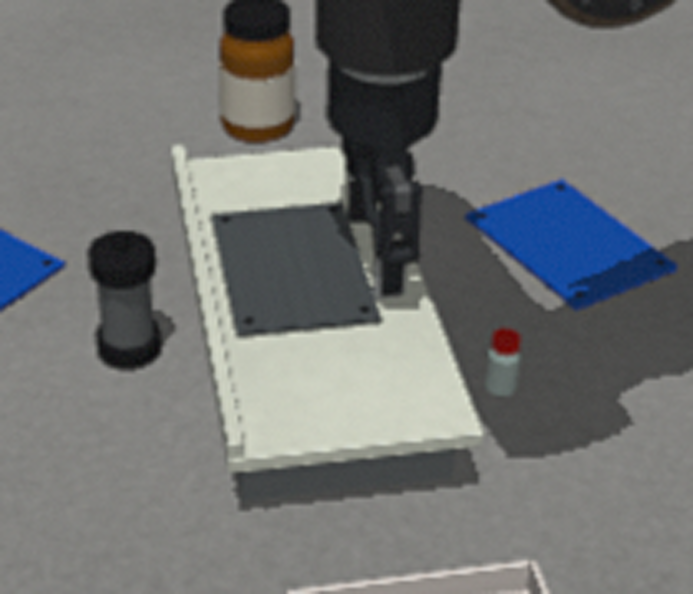

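The plate slides ahead of both fingers, nearly square, and its lip-side edge (crop 213,215 to 240,335) is still about 10 mm off the lip. I'll push on until the force rises.

Call:
{"fn": "step_arm", "kwargs": {"series": [[0,[-0.12,0,0],[0,0,0]],[0,[-0.12,0,0],[0,0,0]],[0,[-0.06,0,0],[0,0,0]]]}}

```text
t: 7.05
eef_pos: [0.4932, -0.0027, 0.0653]
orientation: [0.0, -0.103, 0.995, 0.0]
contact_force: [-2.5, -0.0, 0.5]
grip_width: 0.0853
gripper_force: 1.0
```

Call:
{"fn": "step_arm", "kwargs": {"series": [[0,[-0.06,0,0],[0,0,0]],[0,[-0.06,0,0],[0,0,0]]]}}

```text
t: 7.3
eef_pos: [0.4957, -0.0023, 0.0653]
orientation: [-0.0, -0.103, 0.995, -0.0]
contact_force: [-3.9, -1.7, 1.0]
grip_width: 0.0853
gripper_force: 2.5
```

Call:
{"fn": "step_arm", "kwargs": {"series": [[0,[-0.06,0,0],[0,0,0]],[0,[0,0,0],[0,0,0]]]}}

```text
t: 7.55
eef_pos: [0.4958, -0.0024, 0.0651]
orientation: [-0.001, -0.102, 0.995, -0.0]
contact_force: [-7.1, 0.8, 4.9]
grip_width: 0.0855
gripper_force: 3.5
```

Call:
{"fn": "step_arm", "kwargs": {"series": [[0,[0.3,0,0],[0,0,0]],[0,[0.3,0,0],[0,0,0]],[0,[0,0,-1],[0,0,0]],[0,[0,0,-1],[0,0,0]],[0,[0,0,-1],[0,0,0]],[150,[-0.7,-0.9,-0.2],[0,0,-1]],[150,[0,0,0],[0,0,-1]],[150,[0,0,0],[0,0,-1]],[150,[0,0,0],[0,0,-1]],[150,[0,0,0],[0,0,-1]],[150,[0,0,0],[0,0,-1]],[150,[0,0,0],[0,0,-1]]]}}

```text
t: 9.05
eef_pos: [0.5044, -0.0234, 0.1455]
orientation: [0.001, -0.454, 0.891, -0.0]
contact_force: [-0.0, -0.2, -0.4]
grip_width: 0.035
gripper_force: 0.0
```

Call:
{"fn": "step_arm", "kwargs": {"series": [[150,[0,0,0],[0,0,-1]],[150,[0,0,0],[0,0,-1]],[150,[0,0,0],[0,0,-1]],[150,[0,0,0],[0,0,-1]],[150,[0,0,0],[0,0,-1]],[150,[0,0,0],[0,0,-1]],[150,[0,0,0],[0,0,-1]],[150,[0,0,0],[0,0,-1]],[150,[0,0,0],[0,0,0]]]}}

```text
t: 10.18
eef_pos: [0.5044, -0.0234, 0.1455]
orientation: [-0.0, 0.776, -0.631, 0.0]
contact_force: [-0.4, -1.0, 0.4]
grip_width: 0.035
gripper_force: 0.0
```

```bash
python3 go.py .018 -.114 .1 90; python3 - <<'E'
from h import *
d=cam("side");im=cv2.resize(d["color"][110:290,190:400],None,fx=3.3,fy=3.3,interpolation=cv2.INTER_CUBIC);cv2.imwrite("pics/s3.png",im)
E
```

```text
t 10.175 ledge now -0.0362 -0.0408 z 0.1455 F [-0.4 -1.   0.4] q [ 0.34  0.17 -0.5   0.   -0.9  -0.14]
shift units [ 2.93 -2.17  1.82] in goal frame [ 2.93 -2.17  1.82] turn units [-0.01  0.   -0.  ]
```

View pics/s3.png

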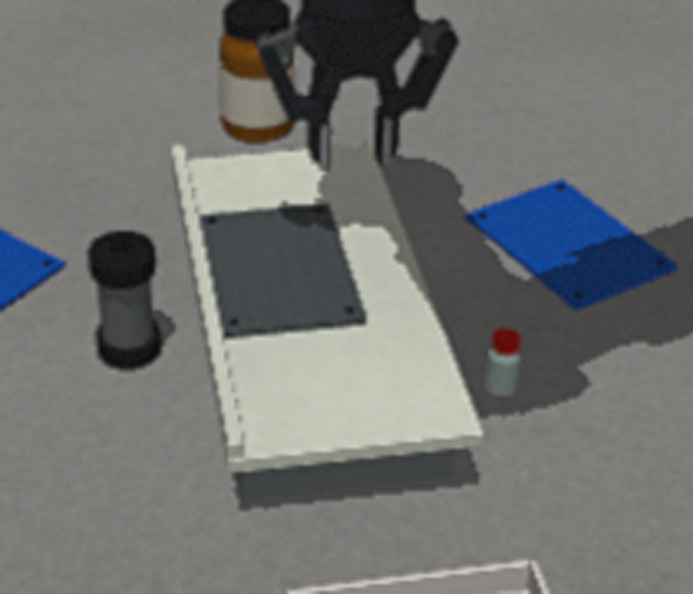

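The panel's long side now lies along the lip (crop 203,215 to 228,335), and the fingers are ready above it. Next I go down behind its far end.

Call:
{"fn": "step_arm", "kwargs": {"series": [[150,[1,-0.75,0],[0,0,0]],[150,[1,-0.75,0],[0,0,0]],[150,[0.95,-0.6,0.8],[0,0,0]],[150,[0,0,1],[0,0,0]],[150,[0,0,0.7],[0,0,0]],[150,[0,0,0],[0,0,0]]]}}

```text
t: 10.98
eef_pos: [0.5698, -0.0851, 0.0815]
orientation: [0.001, 0.775, -0.632, -0.001]
contact_force: [0.2, 0.3, 0.2]
grip_width: 0.0352
gripper_force: 0.0
```

```bash
python3 go.py .016 -.114 .076 90; python3 - <<'E'
from h import *
d=cam("side")
for u,v in((203,215),(327,205),(228,335),(364,322)):
    from go import O,ex,ey
    r=ray(d,190+u/3.3,110+v/3.3,.066)[:2]-O;print((r@ex).round(4),(r@ey).round(4))
im=cv2.resize(d["color"][110:290,190:400],None,fx=3.3,fy=3.3,interpolation=cv2.INTER_CUBIC);cv2.imwrite("pics/s4.png",im)
E
```

```text
t 10.975 ledge now 0.0152 -0.1147 z 0.0815 F [0.2 0.3 0.2] q [ 0.19  0.36 -0.41 -0.   -0.8   0.01]
shift units [-0.03 -0.03  0.22] in goal frame [-0.03 -0.03  0.22] turn units [ 0.03  0.   -0.02]
0.0647 -0.0819
-0.0288 -0.0802
0.0645 0.0592
-0.0281 0.0597
```

View pics/s4.png

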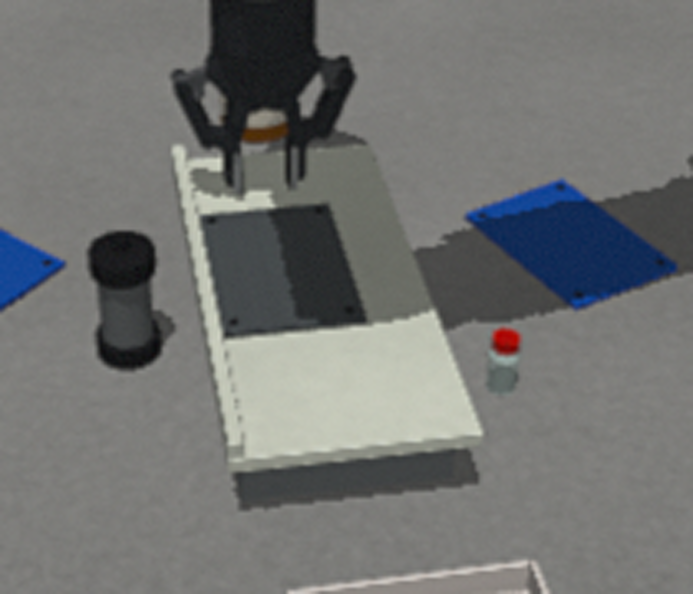

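The fingers stand behind the panel's far end (tips at crop 235,190 and 295,185), clear of panel and lip. Lowering gently.

Call:
{"fn": "step_arm", "kwargs": {"series": [[150,[0,0,0.12],[0,0,0]],[150,[0,0,0],[0,0,0]]]}}

```text
t: 11.28
eef_pos: [0.5711, -0.0848, 0.0804]
orientation: [-0.0, 0.776, -0.631, 0.0]
contact_force: [0.1, -0.4, -0.0]
grip_width: 0.0352
gripper_force: 0.0
```

Call:
{"fn": "step_arm", "kwargs": {"series": [[150,[0,0,0.06],[0,0,0]],[150,[0,0,0],[0,0,0]]]}}

```text
t: 11.52
eef_pos: [0.5708, -0.0849, 0.0785]
orientation: [-0.0, 0.776, -0.631, 0.0]
contact_force: [-0.4, 0.8, -1.3]
grip_width: 0.035
gripper_force: 0.0
```

Call:
{"fn": "step_arm", "kwargs": {"series": [[150,[0,0,0.06],[0,0,0]],[150,[0,0,0],[0,0,0]]]}}

```text
t: 11.78
eef_pos: [0.5706, -0.085, 0.0767]
orientation: [0.0, 0.776, -0.631, -0.0]
contact_force: [-0.2, 0.0, -0.8]
grip_width: 0.0351
gripper_force: 0.0
```

Call:
{"fn": "step_arm", "kwargs": {"series": [[150,[0,0,0.06],[0,0,0]],[150,[0,0,0],[0,0,0]]]}}

```text
t: 12.02
eef_pos: [0.5709, -0.0849, 0.0762]
orientation: [-0.0, 0.776, -0.631, 0.0]
contact_force: [-3.6, 1.3, 7.9]
grip_width: 0.0352
gripper_force: 4.1
```

Call:
{"fn": "step_arm", "kwargs": {"series": [[150,[0,0,-0.12],[0,0,0]],[150,[-0.15,0,0],[0,0,0]],[150,[-0.15,0,0],[0,0,0]],[150,[-0.15,0,0],[0,0,0]],[150,[-0.15,0,0],[0,0,0]],[150,[-0.15,0,0],[0,0,0]],[150,[-0.15,0,0],[0,0,0]],[150,[-0.15,0,0],[0,0,0]],[150,[-0.15,0,0],[0,0,0]],[150,[-0.15,0,0],[0,0,0]],[150,[-0.15,0,0],[0,0,0]]]}}

```text
t: 13.4
eef_pos: [0.563, -0.048, 0.0783]
orientation: [0.0, 0.776, -0.631, -0.0]
contact_force: [0.3, -1.9, -1.3]
grip_width: 0.0357
gripper_force: 0.8
```

```bash
python3 go.py .016 .058 .078 90
```

```text
t 13.4 ledge now 0.0162 -0.0769 z 0.0783 F [ 0.3 -1.9 -1.3] q [ 0.26  0.35 -0.44  0.   -0.78 -0.06]
shift units [-5.4   0.01  0.01] in goal frame [-5.4   0.01  0.01] turn units [ 0. -0.  0.]
```

Pushing steadily at about 2 N.

Call:
{"fn": "step_arm", "kwargs": {"series": [[150,[-0.2,0,0],[0,0,0]],[150,[-0.25,0,0],[0,0,0]],[150,[-0.25,0,0],[0,0,0]],[150,[-0.25,0,0],[0,0,0]],[150,[-0.25,0,0],[0,0,0]],[150,[-0.25,0,0],[0,0,0]],[150,[-0.25,0,0],[0,0,0]],[150,[-0.25,0,0],[0,0,0]],[150,[-0.25,0,0],[0,0,0]],[150,[-0.25,0,0],[0,0,0]],[150,[-0.25,0,0],[0,0,0]],[150,[-0.2,0,0],[0,0,0]]]}}

```text
t: 14.9
eef_pos: [0.5482, 0.0232, 0.0783]
orientation: [0.0, 0.776, -0.631, -0.0]
contact_force: [0.7, -1.2, -1.3]
grip_width: 0.0352
gripper_force: 0.7
```

Call:
{"fn": "step_arm", "kwargs": {"series": [[150,[-0.25,0,0],[0,0,0]],[150,[-0.25,0,0],[0,0,0]],[150,[-0.25,0,0],[0,0,0]],[150,[-0.25,0,0],[0,0,0]],[150,[-0.25,0,0],[0,0,0]],[150,[-0.25,0,0],[0,0,0]],[150,[-0.25,0,0],[0,0,0]],[150,[-0.15,0,0],[0,0,0]],[150,[0,0,0],[0,0,0]]]}}

```text
t: 16.02
eef_pos: [0.5388, 0.0698, 0.0784]
orientation: [-0.0, 0.776, -0.631, 0.0]
contact_force: [0.6, 0.3, -0.0]
grip_width: 0.0354
gripper_force: 0.0
```

```bash
python3 go.py .016 .065 .078 90; python3 - <<'E'
from h import *
d=cam("side");im=cv2.resize(d["color"][110:290,190:400],None,fx=3.3,fy=3.3,interpolation=cv2.INTER_CUBIC);cv2.imwrite("pics/s5.png",im)
E
```

```text
t 16.025 ledge now 0.0165 0.0433 z 0.0784 F [ 0.6  0.3 -0. ] q [ 0.49  0.32 -0.49 -0.   -0.76 -0.28]
shift units [-0.87  0.02  0.02] in goal frame [-0.87  0.02  0.02] turn units [-0.01  0.    0.01]
```

View pics/s5.png

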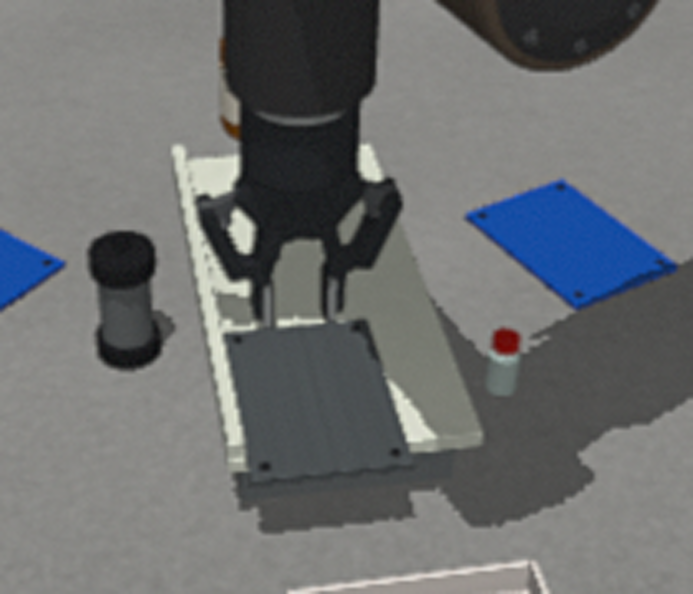

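The panel lies along the lip and overhangs the tray end (corners at crop 227,335; 363,321; 248,482; 412,465). I'll measure it against the riser's end.

```bash
python3 - <<'E'
from h import *
from go import O,ex,ey
d=cam("side")
for n,u,v,z in(("p",227,335,.066),("p",363,321,.066),("p",248,482,.066),("p",412,465,.066),("riser front corner",482,435,.06),("lip outer end top",228,447,.074)):
    r=ray(d,190+u/3.3,110+v/3.3,z)[:2]-O;print(n,(r@ex).round(4),(r@ey).round(4))
E
```

```text
p 0.0652 0.0591
p -0.0276 0.0585
p 0.0706 0.1965
p -0.0291 0.1971
riser front corner -0.0796 0.1722
lip outer end top 0.0794 0.1734
```

Call:
{"fn": "step_arm", "kwargs": {"series": [[150,[-0.15,0,0],[0,0,0]],[150,[-0.2,0,0],[0,0,0]],[150,[-0.2,0,0],[0,0,0]],[150,[-0.2,0,0],[0,0,0]],[150,[-0.12,0,0],[0,0,0]],[150,[0,0,0],[0,0,0]],[150,[0.4,0,0],[0,0,0]],[150,[0.6,0,0],[0,0,0]],[150,[0,0,-1],[0,0,0]],[150,[0,0,-1],[0,0,0]],[150,[1,0,-1],[0,0,0]],[150,[1,0,-1],[0,0,0]]]}}

```text
t: 17.62
eef_pos: [0.5495, 0.0157, 0.1791]
orientation: [-0.0, 0.776, -0.631, -0.0]
contact_force: [0.1, 0.7, -0.2]
grip_width: 0.0352
gripper_force: 0.0
```

Call:
{"fn": "step_arm", "kwargs": {"series": [[150,[1,0,-1],[0,0,0]],[150,[1,0,0],[0,0,0]],[150,[1,0,0],[0,0,0]],[150,[1,0,0],[0,0,0]],[150,[1,0,0],[0,0,0]],[150,[1,0,0],[0,0,0]],[150,[0,0,0],[0,0,0]]]}}

```text
t: 18.5
eef_pos: [0.5798, -0.132, 0.2029]
orientation: [0.0, 0.775, -0.632, -0.0]
contact_force: [0.3, -0.3, 0.4]
grip_width: 0.0351
gripper_force: 0.0
```

```bash
python3 - <<'E'
from h import *
d=cam("top");a=cv2.resize(d["color"][140:260,90:270],None,fx=3.3,fy=3.3,interpolation=cv2.INTER_CUBIC)
d=cam("side");b=cv2.resize(d["color"][110:290,190:400],None,fx=3,fy=3,interpolation=cv2.INTER_CUBIC)
cv2.imwrite("pics/e1.png",a);cv2.imwrite("pics/e2.png",b)
E
```

```text
(no output)
```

View pics/e1.png

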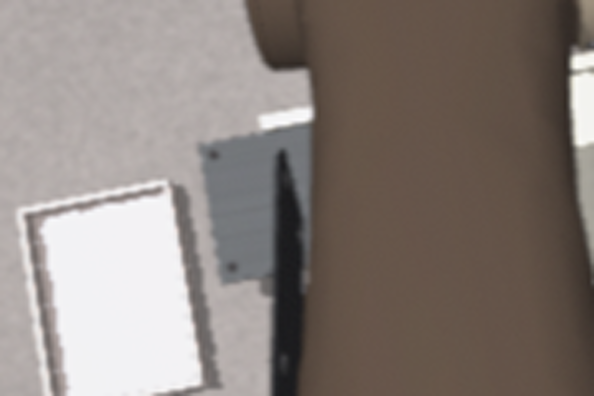

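View pics/e2.png

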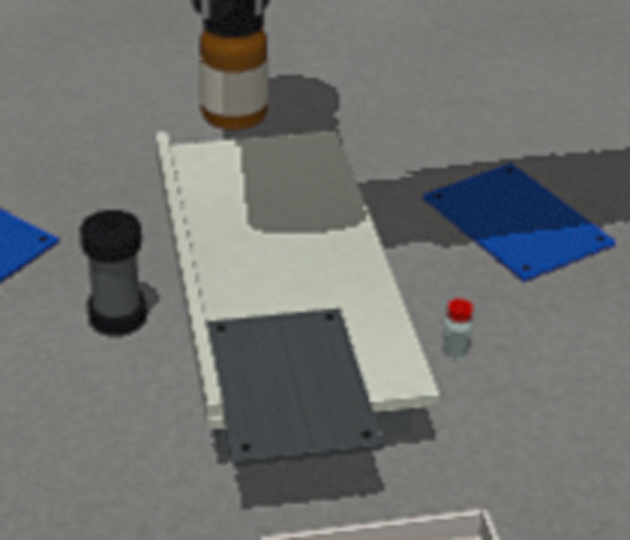

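The top view shows the panel overhanging the end towards the tray; the side view shows it flat along the lip, with corners at crop (209,323), (340,310), (232,462), (383,443). I'll work out its pose from these.

```bash
python3 - <<'E'
from h import *
from go import O,ex,ey
d=cam("side");P=[]
for u,v in((209,323),(340,310),(232,462),(383,443)):
    r=ray(d,190+u/3,110+v/3,.066)[:2]-O;P.append([r@ex,r@ey]);print(np.round(P[-1],4))
r=ray(d,190+438/3,110+400/3,.06)[:2]-O;print("riser end",r@ex,r@ey)
P=np.array(P);print(P.mean(0),manip.read_state()["eef_pos"])
E
```

```text
[0.066 0.08 ]
[-0.0306  0.0802]
[0.0694 0.2181]
[-0.0302  0.2161]
riser end -0.07828778803897087 0.17650119127301145
[0.0186459  0.14861232] [ 0.5797705  -0.12998324  0.20316205]
```

```bash
python3 -c "
from cell import manip
print(manip.sign_off())"
```

```text
the job is handed in; nothing more can be done
None
```

I handed the job in after about 19 s of robot time: the steel panel lies flat along the back lip, within about 1–2 mm and 1° by my camera measurement, with about 43 mm sticking out past the tray end; the judge's verdict was not shown.

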